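Set the inspection camera's focus knob to the green dot

ROBOT

A 6-joint arm with a two-finger parallel gripper is mounted at the origin on the work surface. World frame = base frame: x ahead of the robot, y to its left, z up, the work surface at z = 0. Lengths are in m, angles in rad, forces in N, time in s.
With the tool pointing down it reaches from about 0.275 to 0.825 m from the base axis. Payload 5.2 kg.
Tool frame: the origin (TCP) lies at the very end of the fingers, on their centre line; the grasp point (between the pads) lies 19 mm behind it; z points along the fingers, y is the line along which they close (so a half turn about z gives the same grasp; the last joint's range is limited). The gripper opens to 93 mm and grips with 3 to 60 N. Pads are 15 mm wide; open, the fingers measure 128 mm over their backs; the gripper's body (75 mm by 188 mm) begins 65 mm behind the grasp point.
Start: joints at [1.005, 0.259, 1.535, -0, 1.348, -0.203], TCP at [0.195, 0.514, 0.185] pointing down, gripper open.
Joint ranges: [-3.14, 3.14], [-0.91, 2.08], [0.19, 2.58], [-1.22, 4.36], [0.22, 2.71], [-3.12, 3.12]. Speed limits (rad/s): [2.57, 2.57, 3.14, 3.14, 3.14, 3.14].

INTERFACE

Orientations are given as a unit quaternion [w, x, y, z].
In Python, from plant import r gives the robot as it stands. The module is installed in compiled form; this text tells all that it offers.
- The arm moves only by the tool apply_moves, never from a script. Its argument "plan" is a list of rows, each an object of numbers: "claw": the gripper command: -1 is fully open, 1 is shut, values between are in proportion; "tx", "ty", "tz": the shift along the tool's x, y, z in mm; "wx", "wy", "wz": the turn, a rotation vector about the tool's x, y, z in rad. In form: [{"claw": .., "tx": .., "ty": .., "tz": .., "wx": .., "wy": .., "wz": ..}, ...]. A call has 1 to 5 rows; each row is the pose to reach, as a shift and turn from the pose commanded when the call began, along the tool's axes at that moment; what a row does not reach only later rows make up. A row lasts 1/8 s, in which the tool goes at most 62.5 mm and 10.7 degrees, less where a joint would pass 70% of its speed; a pose out of reach is approached as far as the arm can. A call with a gripper value outside its range is refused whole. The fingers move at their own pace and stop on an object; "squeeze" is the grip in N (left out, the last holds). Time passes only in rows, so rows that repeat a pose let the fingers close. It gives the time, the measured TCP pose, the force, the opening and the grip force at its end, in the units of the state.
- r.get_obs(): the state, without advancing time (a new reading comes with each control period).
- r.camera(name): name is "scene" or "top" or "wrist"; returns (picture, depth): 384x512x3 uint8, red, green, blue; 384x512 float32, m along the optical axis (not along the pixel's ray), 0 where there is no reading.
- r.camera_model(name): a dict with "K" (3x3 intrinsics, pixels), "eye" and "orientation" of the camera in the world. Camera axes: x right, y down, z forward; pixel columns grow to the right and rows downward; lengths in m; the calibration is good to about 2 mm. A picture is of the moment at which its call begins: read the wrist's pose just before it. camera_model takes no time and is no camera call; for the wrist camera it gives the pose at the moment of the call.
- r.finish_job(): hands the job in; it is judged then, once.
Trained networks look in the newest picture that a camera, given by its name, has taken for a name from the list of things; names that differ only in an ending like _2 or _b are one class to them, and where a whole thing is asked for, a point or a joint stands for the part that bears it (a point fixed in the world has none). Each returns a list of dicts, best first, with "p" (0 to 1); they miss things now and then, are a little off and sometimes report something else, mostly with a low value. They report only what shows in the picture. A call takes as long as a camera call. They do not tell look-alikes from the thing itself.
- r.look_for(camera, query): "rect" ([left, top, width, height] in pixels, round what is visible of it).
- r.landmark_of(camera, query): "pixel" ([column, row] in pixels: a listed point, or the origin of a listed thing).
The state is a dict: "time": time; "joints": joint angles; "qvel": joint speeds; "tau": joint torques, N m; "tool_pos": TCP position; "eef_rot": TCP orientation; "wrist_force": force on the tool from outside, world axes, zero at the start; "ft_torque": the same for the moment, N m; "grip_width": finger opening in m; "finger_force": force on a finger pad.
Only numpy, scipy, OpenCV 4.12 (cv2) and the standard library are available. Lean on these libraries where they do the work, as an engineer would, in place of code of your own. Each camera call takes 0.05 s, during which the arm holds its last target. There are 200 camera calls.

TASK

The round board is under the inspection camera and needs its usual focus. On the grey focus pod, turn the black knob until its white pointer points at the green dot (not the red one), then let go. Leave the blue knob of the white lamp-dimmer pod as it is set.

Things in the scene. Friction and masses are not known exactly. Their poses are not given: they have to be found in the camera images.
- focus_knob: Black knob: disc 54 mm wide, 10 high, with upright grip bar 50 long, 14 wide, top 44 above the origin. Origin on the turning axis at its underside, 26 mm above the desk. z up, the axis; x along the bar to its white-marked end, the pointer (white tab to 36 mm); y across the bar (pinch here). Turns both ways, light friction (0.05 N m), stays where left. Starts within 0.3 rad of midway between the dots.
- focus_pod: Grey round base of the focus knob, 124 mm wide, 26 mm high, screwed to the desk: it cannot slide. Origin at the centre of its underside, on the knob's axis; z up, x towards midway between the red and the green dot. The knob's stops lie 2.2 rad either side of this x.
- green_dot: Flat green sticker, 14 mm wide, 1 mm thick, on the grey pod's top about 45 mm from the knob's axis; it does not turn with the knob. Origin at its centre, 26 mm above the desk. It lies 0.6 to 1.5 rad round from the starting pointer, on either side; a red dot of the same size lies on the other side and is not wanted.
- dimmer_pointer (a point): Tip of the white pointer tab on the blue knob of the white lamp-dimmer pod, 36 mm from that knob's axis, 30 mm above the desk; x points outwards along the pointer, z up. Same shape and size as the focus pod and knob, turns as easily; stands left or right of it, axes at least 160 mm apart. Leave it alone.
There are look-alikes about, which are no part of the job. What is shaped like the focus_pod but orange or turquoise is not meant.

How it is judged:
By the outcome, as a careful person would: the job done as asked, in the order asked, and still so for the second after the job is handed in, with the robot touching nothing.
It also fails if it takes over 32 s, if anything falls off the work surface, if the arm or the gripper's body presses on something with over 40 N, if the wrist force passes 120 N, or if a joint passes its speed limit or range.

## Working session

There is one attempt and no reset: what is moved stays moved. The work goes in short steps, Python scripts to look and compute and a tool call to move; the robot and the scene stay as the last step left them, time stands still between calls to the robot, and variables do not carry over. Pictures are saved under pics/ and viewed, at most 10 in all, crops included, and the job is handed in when it is done.

Besides the shell and the picture viewer there is one more tool, called after "Emit:" as a command line: name --argument value ..., lists and objects as JSON in quotes. apply_moves: Moves the arm, as the interface text tells. Its arguments: {"type":"object","properties":{"plan":{"type":"array"},"squeeze":{"type":"number"}},"required":["plan"]}

```bash
mkdir -p pics; cat > h.py <<'E'
import numpy as np, cv2
from scipy.spatial.transform import Rotation as R
from plant import r
def cam(name):
    m=r.camera_model(name); q=np.array(m["orientation"],float)
    Rm=R.from_quat(q[[1,2,3,0]]).as_matrix() if q.size==4 else q.reshape(3,3)
    return np.array(m["K"]),np.array(m["eye"]),Rm
def at_z(c,px,z):
    K,e,Rm=c; d=Rm@np.linalg.solve(K,[px[0],px[1],1.]); return e+d*(z-e[2])/d[2]
def proj(c,p):
    K,e,Rm=c; v=K@(Rm.T@(np.array(p)-e)); return v[:2]/v[2]
E
python3 - <<'E'
from h import *
for n in ["top","scene"]:
    im,d=r.camera(n); c=cam(n); cv2.imwrite(f"pics/{n}0.png",im[:,:,::-1])
    for q,z in [("focus_knob",.026),("focus_pod",0),("green_dot",.026),("dimmer_pointer",.030)]:
        for o in r.landmark_of(n,q)[:5]: print(n,q,np.round(o["pixel"]),round(o["p"],2),at_z(c,o["pixel"],z).round(4))
print(cam("top"))
E
```

```text
top focus_knob [125. 136.] 0.9 [0.6774 0.2742 0.026 ]
top focus_knob [206. 182.] 0.73 [0.5855 0.1173 0.026 ]
top focus_knob [205. 267.] 0.64 [0.4236 0.1216 0.026 ]
top focus_pod [206. 260.] 0.7 [0.4345 0.1217 0.    ]
top focus_pod [207. 183.] 0.68 [0.5853 0.1177 0.    ]
top focus_pod [129. 136.] 0.61 [0.6819 0.2725 0.    ]
top green_dot [224. 168.] 0.6 [0.6132 0.0833 0.026 ]
top dimmer_pointer [337. 220.] 0.83 [ 0.5081 -0.1322  0.03  ]
scene focus_knob [319. 169.] 0.93 [0.4286 0.1239 0.026 ]
scene focus_knob [297. 221.] 0.73 [0.5875 0.1173 0.026 ]
scene focus_knob [365. 283.] 0.69 [0.6775 0.2781 0.026 ]
scene focus_pod [360. 290.] 0.89 [0.6827 0.2743 0.    ]
scene focus_pod [313. 176.] 0.61 [ 0.4331  0.1124 -0.    ]
scene focus_pod [295. 228.] 0.59 [0.5904 0.1159 0.    ]
scene green_dot [274. 228.] 0.54 [0.6225 0.0777 0.026 ]
scene dimmer_pointer [204. 161.] 0.82 [ 0.5031 -0.1386  0.03  ]
(array([[475.0506556 ,   0.        , 255.46045368],
       [  0.        , 475.0506556 , 187.83624752],
       [  0.        ,   0.        ,   1.        ]]), array([0.50151045, 0.0412354 , 0.93844607]), array([[-0.01645583, -0.99682211,  0.07794158],
       [-0.99968572,  0.01492839, -0.02013958],
       [ 0.01891204, -0.0782485 , -0.99675449]]))
```

View pics/top0.png

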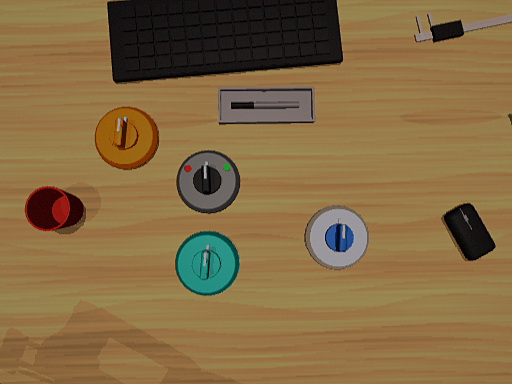

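View pics/scene0.png

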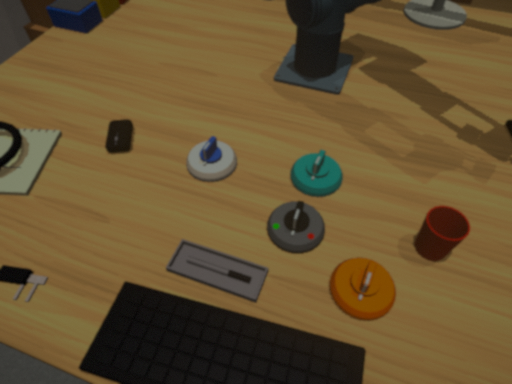

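Candidates in the top picture are the grey pod (208,182), the orange one (127,137), the turquoise one (207,263) and the white dimmer with the blue knob (337,238). By the description I choose the grey one. Its green dot is at (227,168) and its red dot at (187,168). Next I check it in a close crop and measure.

```bash
python3 - <<'E'
from h import *
im,d=r.camera("top"); c=cam("top")
cr=im[140:225,165:250]; cv2.imwrite("pics/crop1.png",cv2.resize(cr,None,fx=6,fy=6,interpolation=cv2.INTER_CUBIC)[:,:,::-1])
I=im.astype(int); Rr,G,B=I[...,0],I[...,1],I[...,2]
sub=np.zeros(Rr.shape,bool); sub[140:225,165:250]=1
ms={"green":(G>Rr+50)&(G>B+50)&sub,"red":(Rr>G+70)&(Rr>B+70)&sub,"white":(I.min(2)>140)&sub}
for k,m in ms.items():
    y,x=np.nonzero(m); print(k,len(x),x.mean(),y.mean(),at_z(c,(x.mean(),y.mean()),.026).round(4), x.min(),x.max(),y.min(),y.max())
# pod circle: from saturation/hough
hsv=cv2.cvtColor(im,cv2.COLOR_RGB2HSV); m=((I.max(2)-I.min(2)<25)&sub).astype(np.uint8)
n,l,s,ce=cv2.connectedComponentsWithStats(m); k=1+s[1:,4].argmax(); cn=cv2.findContours((l==k).astype(np.uint8),0,1)[0]
print(cv2.minEnclosingCircle(max(cn,key=len)), [at_z(c,cv2.minEnclosingCircle(max(cn,key=len))[0],z).round(4) for z in(0.013,.026)])
print(r.get_obs())
E
```

```text
green 42 226.04761904761904 166.83333333333334 [0.6144 0.0789 0.026 ] 223 229 164 170
red 40 187.2 168.075 [0.613  0.1538 0.026 ] 184 190 165 171
white 32 204.84375 169.34375 [0.6101 0.1199 0.026 ] 204 207 162 177
((207.74154663085938, 181.46377563476562), 31.74503517150879) [array([0.5878, 0.1155, 0.013 ]), array([0.5865, 0.1145, 0.026 ])]
{'time': 0.55, 'joints': array([ 1.00520107e+00,  2.58614877e-01,  1.53497716e+00,  7.48860043e-06,
        1.34803093e+00, -2.02796468e-01]), 'qvel': array([ 1.90058624e-03, -1.54862032e-06, -2.89993121e-03,  3.81438255e-04,
        1.15407114e-03,  1.67278217e-04]), 'tau': array([-1.65344925e-03, -4.36883676e+01, -2.84134483e+01,  7.16660824e-02,
        3.17924959e-02, -2.61764984e-05]), 'tool_pos': array([0.19516666, 0.51421298, 0.18495391]), 'eef_rot': array([-9.06617030e-06,  1.80406995e-01,  9.83592048e-01, -1.26822481e-05]), 'wrist_force': array([ 0.67451362,  0.24998732, -0.22858161]), 'ft_torque': array([-0.01770255,  0.05423111,  0.01941235]), 'finger_force': 0.0, 'grip_width': 0.09328341255407653}
```

View pics/crop1.png

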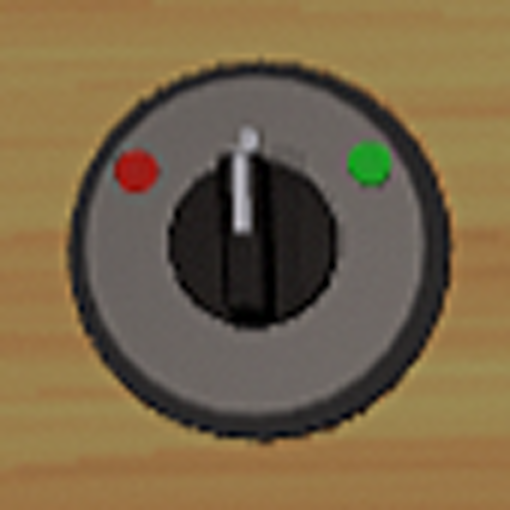

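The crop shows the grey pod with a black knob. The white pointer tip is up at crop (248,135), the green dot at right (369,163) and the red dot at left (136,172). The choice is right, and the turn is about −0.95 rad (clockwise from above). I now move over it.

Emit:
apply_moves --plan '[{"claw": -1, "tx": -56, "ty": -26, "wz": -0.08}, {"claw": -1, "tx": -112, "ty": -52, "wz": -0.16}, {"claw": -1, "tx": -168, "ty": -78, "wz": -0.24}, {"claw": -1, "tx": -224, "ty": -104, "wz": -0.32}, {"claw": -1, "tx": -280, "ty": -130, "wz": -0.39}]'

```text
$.plan[0]: bad value
```

```bash
cat > go.py <<'E'
from h import *
import sys
# target x y z yaw(tool x axis, rad) -> tool-frame shift
def delta(p,yaw):
    o=r.get_obs(); q=o["eef_rot"]; Rm=R.from_quat(q[[1,2,3,0]]); 
    Rt=R.from_matrix([[np.cos(yaw),np.sin(yaw),0],[np.sin(yaw),-np.cos(yaw),0],[0,0,-1]])
    print("t",round(o["time"],2),"pos",o["tool_pos"].round(4),"yaw",np.arctan2(*Rm.as_matrix()[[1,0],0]).round(3),"F",o["wrist_force"].round(1))
    print("shift mm",(Rm.inv().apply(np.array(p)-o["tool_pos"])*1000).round(1),"w",(Rm.inv()*Rt).as_rotvec().round(3))
if __name__=="__main__":
    a=list(map(float,sys.argv[1:])); delta(a[:3],a[3])
E
python3 go.py 0.587 0.115 0.185 3.17
```

```text
t 0.55 pos [0.1952 0.5142 0.185 ] yaw 2.779 F [ 0.7  0.2 -0.2]
shift mm [-508.  -234.2   -0. ] w [-0.    -0.    -0.391]
```

Emit:
apply_moves --plan '[{"claw": -1, "tx": -56, "ty": -26, "tz": 0, "wx": 0, "wy": 0, "wz": -0.08}, {"claw": -1, "tx": -112, "ty": -52, "tz": 0, "wx": 0, "wy": 0, "wz": -0.16}, {"claw": -1, "tx": -168, "ty": -78, "tz": 0, "wx": 0, "wy": 0, "wz": -0.24}, {"claw": -1, "tx": -224, "ty": -104, "tz": 0, "wx": 0, "wy": 0, "wz": -0.32}, {"claw": -1, "tx": -280, "ty": -130, "tz": 0, "wx": 0, "wy": 0, "wz": -0.39}]'

```text
time: 1.18
tool_pos: [0.4121, 0.2918, 0.1852]
eef_rot: [0.0, -0.015, 1.0, 0.0]
wrist_force: [0.6, 0.8, 0.5]
grip_width: 0.0932
finger_force: 0.0
```

```bash
python3 go.py 0.587 0.115 0.185 3.17
```

```text
t 1.18 pos [0.4121 0.2918 0.1852] yaw -3.112 F [0.6 0.8 0.5]
shift mm [-169.6 -182.     0.3] w [0.    0.001 0.001]
```

Emit:
apply_moves --plan '[{"claw": -1, "tx": -40, "ty": -43, "tz": 0, "wx": 0, "wy": 0, "wz": 0}, {"claw": -1, "tx": -85, "ty": -91, "tz": 0, "wx": 0, "wy": 0, "wz": 0}, {"claw": -1, "tx": -130, "ty": -140, "tz": 0, "wx": 0, "wy": 0, "wz": 0}, {"claw": -1, "tx": -170, "ty": -182, "tz": 0, "wx": 0, "wy": 0, "wz": 0}, {"claw": -1, "tx": -170, "ty": -182, "tz": 0, "wx": 0, "wy": 0, "wz": 0}]'

```text
time: 1.8
tool_pos: [0.5883, 0.1123, 0.1842]
eef_rot: [0.0, -0.011, 1.0, -0.0]
wrist_force: [-0.8, -0.0, 0.2]
grip_width: 0.0931
finger_force: 0.0
```

```bash
cat > w.py <<'E'
from h import *
import sys
c=cam("wrist"); im,d=r.camera("wrist"); cv2.imwrite(f"pics/{sys.argv[1]}.png",im[:,:,::-1]); np.savez(sys.argv[1],im=im,d=d,K=c[0],e=c[1],R=c[2])
for q,z in [("focus_knob",.026),("focus_pod",0),("green_dot",.026)]:
    for o in r.landmark_of("wrist",q)[:3]: print(q,np.round(o["pixel"]),round(o["p"],2),at_z(c,o["pixel"],z).round(4))
E
python3 w.py w1; python3 go.py 0.587 0.115 0.185 3.17
```

```text
focus_knob [263.  16.] 0.88 [0.4347 0.1206 0.026 ]
focus_knob [387. 241.] 0.85 [0.6793 0.2793 0.026 ]
focus_knob [258. 164.] 0.69 [0.5877 0.119  0.026 ]
focus_pod [378. 230.] 0.91 [0.6763 0.2775 0.    ]
focus_pod [254. 161.] 0.75 [0.5883 0.1153 0.    ]
focus_pod [264.  17.] 0.69 [0.4304 0.1227 0.    ]
green_dot [224. 187.] 0.67 [0.6154 0.0813 0.026 ]
t 2.0 pos [0.5847 0.117  0.1849] yaw -3.114 F [-0.2 -1.   0.2]
shift mm [-2.2 -2.1 -0.1] w [ 0.    -0.001 -0.   ]
```

View pics/w1.png

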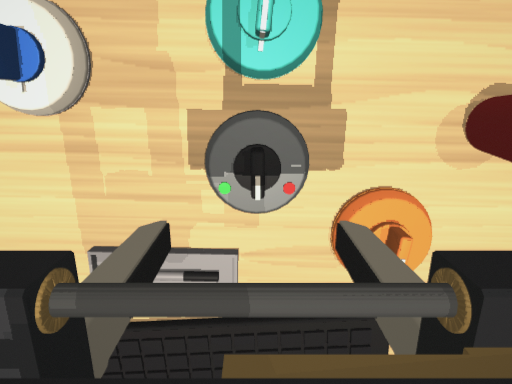

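The wrist picture shows the grey pod at (257,161), green dot at (224,187), red dot at (289,187) and pointer down at (258,190). I'll measure the axis, pointer and dot angles.

```bash
cat > m.py <<'E'
from h import *
import sys
from scipy.optimize import least_squares
def meas(name,cam_name,seed):
    c=cam(cam_name); im,d=r.camera(cam_name); I=im.astype(int); Rr,G,B=I[...,0],I[...,1],I[...,2]
    u,v=np.meshgrid(np.arange(512),np.arange(384)); pc=proj(c,[*seed,.026]); s=np.linalg.norm(proj(c,[seed[0]+.06,seed[1],.026])-pc)
    sub=np.hypot(u-pc[0],v-pc[1])<s
    P={}
    for k,m,z in [("green",(G>Rr+50)&(G>B+50)&sub,.027),("red",(Rr>G+70)&(Rr>B+70)&sub,.027)]:
        y,x=np.nonzero(m)
        if len(x)>8: P[k]=at_z(c,(x.mean(),y.mean()),z)[:2]
    # pod top rim: grey outline
    m=((I.max(2)-I.min(2)<25)&(np.hypot(u-pc[0],v-pc[1])<1.25*s)).astype(np.uint8)
    n,l,st,ce=cv2.connectedComponentsWithStats(m); k=l[sub][l[sub]>0]; k=np.bincount(k).argmax()
    cn=max(cv2.findContours((l==k).astype(np.uint8),0,1)[0],key=len)[:,0]; hull=cv2.convexHull(cn)[:,0]
    e=cv2.fitEllipse(hull.astype(np.float32)); a=at_z(c,e[0],.015)[:2]; print("ellipse",np.round(e[0],1),np.round(e[1],1),"axis(outline)",a.round(4))
    # axis from depth: points at disc top / pod top
    w=(I.min(2)>150)&(np.hypot(u-pc[0],v-pc[1])<.85*s); y,x=np.nonzero(w); K,eye,Rm=c
    pts=np.array([eye+Rm@(np.linalg.solve(K,[xx,yy,1.])*d[yy,xx]) for xx,yy in zip(x,y)])
    pts=pts[(pts[:,2]<.08)]
    for nm in P: print(nm,P[nm].round(4),"r",np.linalg.norm(P[nm]-a).round(4),"ang",np.arctan2(*(P[nm]-a)[::-1]).round(3))
    yy,xx=np.nonzero(sub&(d>0)); allp=(eye+(np.linalg.solve(K,np.stack([xx,yy,np.ones(len(xx))]))*d[yy,xx]).T@Rm.T)
    hi=allp[(allp[:,2]>.058)&(allp[:,2]<.08)]; cen=hi[:,:2].mean(0); ev,V=np.linalg.eigh(np.cov(hi[:,:2].T)); ax=V[:,1]
    print("bar top n",len(hi),"centre",cen.round(4),"ang",np.arctan(ax[1]/ax[0]).round(3),"z",hi[:,2].mean().round(4))
    for t in pts[pts[:,2]<.045],pts[pts[:,2]>.055]:
        if len(t): print("white",len(t),t.mean(0).round(4),"r",np.linalg.norm(t.mean(0)[:2]-a).round(4),"ang",np.arctan2(*(t.mean(0)[:2]-a)[::-1]).round(3))
meas("",sys.argv[1],list(map(float,sys.argv[2:4])))
E
python3 m.py wrist .587 .115; python3 m.py top .587 .115;python3 go.py 0.587 0.115 0.185 3.17
```

```text
ellipse [252.4 164.2] [101.8 103. ] axis(outline) [0.5861 0.1182]
green [0.6158 0.0811] r 0.0475 ang -0.895
red [0.6141 0.1558] r 0.047 ang 0.931
bar top n 636 centre [0.5886 0.1179] ang 0.024 z 0.0698
white 425 [0.6116 0.1396 0.0262] r 0.0333 ang 0.7
white 88 [0.6055 0.1184 0.0708] r 0.0194 ang 0.012
ellipse [207.5 181.2] [76.8 76.9] axis(outline) [0.5882 0.1158]
t 2.1 pos [0.5847 0.1175 0.1853] yaw -3.112 F [ 0.1 -1.  -0.7]
shift mm [-2.3 -2.5  0.3] w [ 0.    -0.     0.001]Traceback (most recent call last):
  File "m.py", line 27, in <module>
    meas("",sys.argv[1],list(map(float,sys.argv[2:4])))
    ~~~~^^^^^^^^^^^^^^^^^^^^^^^^^^^^^^^^^^^^^^^^^^^^^^^
  File "m.py", line 20, in meas
    pts=pts[(pts[:,2]<.08)]
             ~~~^^^^^
IndexError: too many indices for array: array is 1-dimensional, but 2 were indexed
```

Emit:
apply_moves --plan '[{"claw": -1, "tx": -3, "ty": 0.5, "tz": 40, "wx": 0, "wy": 0, "wz": 0}, {"claw": -1, "tx": -3, "ty": 0.5, "tz": 85, "wx": 0, "wy": 0, "wz": 0}, {"claw": -1, "tx": -3, "ty": 0.5, "tz": 125, "wx": 0, "wy": 0, "wz": 0}, {"claw": -1, "tx": -3, "ty": 0.5, "tz": 139, "wx": 0, "wy": 0, "wz": 0}, {"claw": -1, "tx": -3, "ty": 0.5, "tz": 139, "wx": 0, "wy": 0, "wz": 0}]'

```text
time: 2.72
tool_pos: [0.5881, 0.1173, 0.0459]
eef_rot: [-0.001, -0.014, 1.0, 0.0]
wrist_force: [0.7, -0.7, 0.7]
grip_width: 0.0932
finger_force: 0.0
```

```bash
python3 w.py w2; python3 go.py 0.588 0.118 0.046 3.166
```

```text
focus_knob [254. 204.] 0.88 [0.5885 0.1196 0.026 ]
focus_pod [251. 194.] 0.97 [0.5887 0.1173 0.    ]
green_dot [202. 238.] 0.78 [0.6159 0.0817 0.026 ]
t 2.92 pos [0.5901 0.1168 0.048 ] yaw -3.114 F [-0.3  0.1  0.4]
shift mm [2.1 1.3 2. ] w [-0.     0.004  0.003]
```

View pics/w2.png

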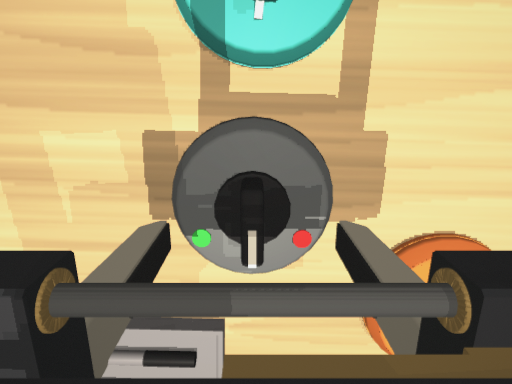

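The picture shows the fingertips at (168,225) and (340,225), straddling the bar at (252,210). Centring is good, so I close.

Emit:
apply_moves --plan '[{"claw": 1, "tx": 1, "ty": 0.5, "tz": 1, "wx": 0, "wy": 0, "wz": 0}, {"claw": 1, "tx": 1, "ty": 0.5, "tz": 1, "wx": 0, "wy": 0, "wz": 0}, {"claw": 1, "tx": 1, "ty": 0.5, "tz": 1, "wx": 0, "wy": 0, "wz": 0}, {"claw": 1, "tx": 1, "ty": 0.5, "tz": 1, "wx": 0, "wy": 0, "wz": 0}, {"claw": 1, "tx": 1, "ty": 0.5, "tz": 1, "wx": 0, "wy": 0, "wz": 0}]' --squeeze 15

```text
time: 3.55
tool_pos: [0.5877, 0.117, 0.0449]
eef_rot: [-0.0, -0.014, 1.0, 0.0]
wrist_force: [-0.3, 0.5, -0.3]
grip_width: 0.0479
finger_force: 0.0
```

```bash
python3 m.py wrist .588 .118; python3 go.py 0.588 0.118 0.046 2.222
```

```text
ellipse [252.5 210. ] [172.6 184.8] axis(outline) [0.5962 0.1185]
red [0.6144 0.1499] r 0.0363 ang 1.046
bar top n 1919 centre [0.5873 0.118 ] ang 0.03 z 0.0697
white 95 [0.6214 0.0996 0.0262] r 0.0315 ang -0.643
white 219 [0.6019 0.1187 0.071 ] r 0.0057 ang 0.037
t 3.6 pos [0.5877 0.117  0.0449] yaw -3.114 F [-0.4 -0.9  0.4]
shift mm [-0.4  1.  -1.1] w [-0.    -0.     0.947]
```

Fingers move at about 73 mm/s, so they need about 0.5 s more.

Emit:
apply_moves --plan '[{"claw": 1, "tx": 0, "ty": 0, "tz": 0, "wx": 0, "wy": 0, "wz": 0}, {"claw": 1, "tx": 0, "ty": 0, "tz": 0, "wx": 0, "wy": 0, "wz": 0}, {"claw": 1, "tx": 0, "ty": 0, "tz": 0, "wx": 0, "wy": 0, "wz": 0}, {"claw": 1, "tx": 0, "ty": 0, "tz": 0, "wx": 0, "wy": 0, "wz": 0}, {"claw": 1, "tx": 0, "ty": 0, "tz": 0, "wx": 0, "wy": 0, "wz": 0}]'

```text
time: 4.22
tool_pos: [0.5877, 0.1171, 0.045]
eef_rot: [-0.0, -0.014, 1.0, -0.0]
wrist_force: [-0.1, 0.7, -0.2]
grip_width: 0.0004
finger_force: 0.0
```

Opening is 0, so the bar was not gripped. I look before doing anything else.

```bash
python3 w.py w3; python3 - <<'E'
from h import *
im,d=r.camera("scene"); cv2.imwrite("pics/s3.png",cv2.resize(im[120:290,180:400],None,fx=3,fy=3)[:,:,::-1]); print(r.get_obs())
E
```

```text
focus_knob [255. 207.] 0.87 [0.5902 0.1205 0.026 ]
focus_knob [453. 320.] 0.78 [0.6813 0.2815 0.026 ]
focus_pod [251. 196.] 0.85 [0.5899 0.1169 0.    ]
green_dot [202. 237.] 0.52 [0.6148 0.0814 0.026 ]
{'time': 4.475, 'joints': array([ 1.06225863e-02,  4.68051574e-01,  1.59144527e+00, -4.44488855e-05,
        1.08206590e+00, -1.58740078e+00]), 'qvel': array([ 4.71377183e-05,  2.20807690e-03,  3.35807288e-04,  2.13266428e-05,
       -2.84343110e-04,  3.64207723e-03]), 'tau': array([-1.06786581e-03, -5.15069139e+01, -2.45380515e+01, -1.48125255e-02,
        7.92361773e-02,  3.50867981e-05]), 'tool_pos': array([0.58767869, 0.11703343, 0.04496347]), 'eef_rot': array([ 1.48975888e-05, -1.36235342e-02,  9.99907195e-01, -1.96674210e-05]), 'wrist_force': array([-0.71766316, -0.0523961 ,  0.72060543]), 'ft_torque': array([-2.68028628e-03,  2.19296209e-05, -5.61221650e-02]), 'finger_force': 0.0, 'grip_width': 0.0006253549326187952}
```

View pics/w3.png

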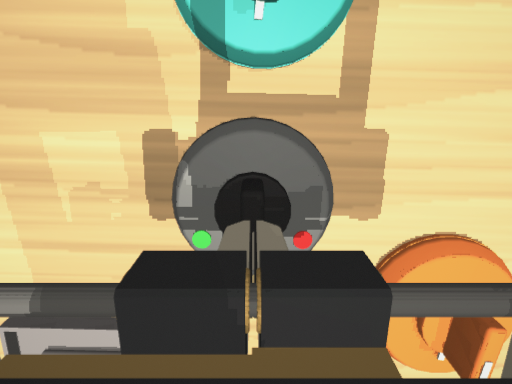

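View pics/s3.png

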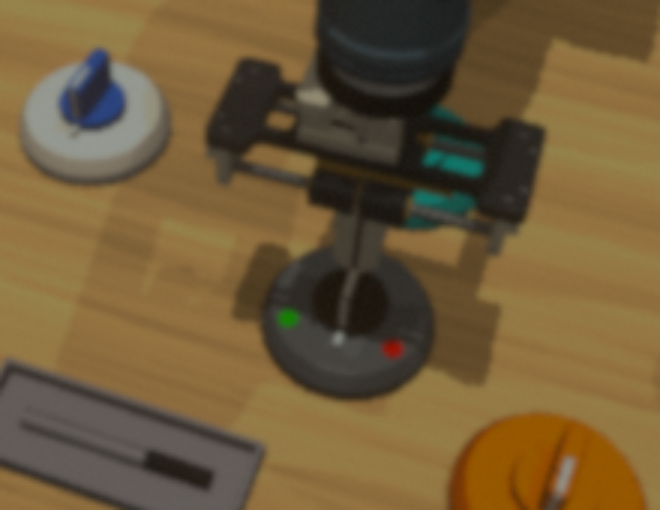

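The wrist picture shows closed fingers with tips at about (252,222), still above or beside the bar. The scene crop shows the fingers ending at the bar's top rear. I'll locate the real fingertips by depth.

```bash
python3 - <<'E'
from h import *
D=np.load("w3.npz"); c=(D["K"],D["e"],D["R"]); d=D["d"]; o=r.get_obs()
print("eye",c[1].round(3),"fwd",c[2][:,2].round(3)); print("tcp px wrist",proj(c,o["tool_pos"]).round(1),"pad px",proj(c,o["tool_pos"]+[0,0,.019]).round(1))
for px in [(252,180),(252,195),(252,210),(240,222),(240,228),(240,235),(240,245),(264,228),(264,240),(170,270)]:
    z=d[px[1],px[0]]; print(px,z.round(4),(c[1]+c[2]@(np.linalg.solve(c[0],[*px,1.])*z)).round(4))
im,ds=r.camera("scene"); cs=cam("scene"); p=proj(cs,o["tool_pos"]); print("scene tcp px",p.round(1),"in crop",((p-[180,120])*3).round())
for q in [(355,180),(355,230),(357,255),(355,270),(350,290),(345,310)]:
    px=(q[0]/3+180,q[1]/3+120); z=ds[round(px[1]),round(px[0])]; print(q,(cs[1]+cs[2]@(np.linalg.solve(cs[0],[*px,1.])*z)).round(4))
E
```

```text
eye [0.514 0.116 0.245] fwd [ 0.268  0.007 -0.963]
tcp px wrist [250.6 213. ] pad px [250.4 223.9]
(252, 180) 0.2064 [0.5652 0.1174 0.0447]
(252, 195) 0.1822 [0.5674 0.1175 0.0704]
(252, 210) 0.1845 [0.5764 0.1177 0.0706]
(240, 222) 0.1761 [0.5801 0.1113 0.0803]
(240, 228) 0.1663 [0.5794 0.1116 0.0903]
(240, 235) 0.1589 [0.5799 0.1119 0.0981]
(240, 245) 0.1482 [0.5799 0.1124 0.1092]
(264, 228) 0.1673 [0.5795 0.1241 0.0894]
(264, 240) 0.1528 [0.5794 0.1236 0.1043]
(170, 270) 0.0756 [0.5539 0.098  0.1772]
scene tcp px [297.5 215.8] in crop [352. 287.]
(355, 180) [0.6121 0.1138 0.1854]
(355, 230) [0.5957 0.1148 0.1185]
(357, 255) [0.5971 0.1186 0.0953]
(355, 270) [0.5963 0.1185 0.0775]
(350, 290) [0.6069 0.119  0.0688]
(345, 310) [0.6166 0.1193 0.0588]
```

```bash
python3 - <<'E'
from h import *
for n,ur,rows in [("w1",range(100,420),(215,260)),("w2",range(100,420),(215,260)),("w3",range(225,280),(215,260))]:
    D=np.load(n+".npz"); c=(D["K"],D["e"],D["R"]); d=D["d"]
    P=[]
    for v in range(*rows):
        for u in ur:
            if 0<d[v,u]: P.append(c[1]+c[2]@(np.linalg.solve(c[0],[u,v,1.])*d[v,u]))
    P=np.array(P); print(n,"eye z",c[1][2].round(4)); base=c[1][2]
    rel=P-c[1]; s=rel[(rel[:,2]>-.185)]
    for lo in np.arange(-.185,-.12,.005):
        k=s[(s[:,2]>=lo)&(s[:,2]<lo+.005)]; print(round(lo,3),len(k), (k.mean(0)+c[1]).round(3) if len(k) else "")
E
```

```text
w1 eye z 0.384
-0.185 0 
-0.18 0 
-0.175 0 
-0.17 38 [0.585 0.124 0.218]
-0.165 265 [0.585 0.112 0.222]
-0.16 329 [0.584 0.115 0.227]
-0.155 376 [0.584 0.113 0.232]
-0.15 391 [0.583 0.114 0.236]
-0.145 400 [0.582 0.113 0.241]
-0.14 414 [0.581 0.114 0.246]
-0.135 423 [0.581 0.113 0.251]
-0.13 434 [0.58  0.113 0.257]
-0.125 295 [0.58  0.114 0.261]
w2 eye z 0.2458
-0.185 0 
-0.18 851 [0.594 0.118 0.07 ]
-0.175 196 [0.597 0.118 0.071]
-0.17 46 [0.586 0.121 0.08 ]
-0.165 251 [0.585 0.118 0.083]
-0.16 341 [0.584 0.119 0.088]
-0.155 379 [0.584 0.118 0.093]
-0.15 393 [0.583 0.117 0.098]
-0.145 400 [0.582 0.119 0.103]
-0.14 411 [0.581 0.119 0.108]
-0.135 429 [0.581 0.119 0.113]
-0.13 413 [0.58  0.12  0.118]
-0.125 301 [0.58  0.117 0.123]
w3 eye z 0.2448
-0.185 0 
-0.18 57 [0.582 0.117 0.069]
-0.175 93 [0.581 0.118 0.07 ]
-0.17 17 [0.58  0.117 0.079]
-0.165 113 [0.58  0.118 0.083]
-0.16 182 [0.58  0.118 0.087]
-0.155 212 [0.58  0.118 0.092]
-0.15 234 [0.58  0.118 0.097]
-0.145 270 [0.581 0.118 0.102]
-0.14 238 [0.58  0.118 0.107]
-0.135 261 [0.58  0.118 0.112]
-0.13 82 [0.58  0.119 0.117]
-0.125 27 [0.58  0.118 0.121]
```

Depth shows the true fingertips are about 33 mm higher than the reported TCP (0.0785 against 0.045), consistently in all three pictures. They closed just above the bar. So I half-open and go 33 mm lower.

Emit:
apply_moves --plan '[{"claw": 0, "tx": 0, "ty": 0, "tz": 0, "wx": 0, "wy": 0, "wz": 0}, {"claw": 0, "tx": 0, "ty": 0, "tz": 0, "wx": 0, "wy": 0, "wz": 0}, {"claw": 0, "tx": 0, "ty": 0, "tz": 0, "wx": 0, "wy": 0, "wz": 0}, {"claw": 0, "tx": 0, "ty": 0, "tz": 0, "wx": 0, "wy": 0, "wz": 0}, {"claw": 0, "tx": 0, "ty": 0, "tz": 0, "wx": 0, "wy": 0, "wz": 0}]'

```text
time: 5.15
tool_pos: [0.5877, 0.117, 0.045]
eef_rot: [-0.0, -0.014, 1.0, -0.0]
wrist_force: [-0.0, -0.8, -0.7]
grip_width: 0.0441
finger_force: 0.0
```

Emit:
apply_moves --plan '[{"claw": 0, "tx": 0, "ty": 1, "tz": 8, "wx": 0, "wy": 0, "wz": 0}, {"claw": 0, "tx": 0, "ty": 1, "tz": 16, "wx": 0, "wy": 0, "wz": 0}, {"claw": 0, "tx": 0, "ty": 1, "tz": 24, "wx": 0, "wy": 0, "wz": 0}, {"claw": 0, "tx": 0, "ty": 1, "tz": 30, "wx": 0, "wy": 0, "wz": 0}, {"claw": 0, "tx": 0, "ty": 1, "tz": 30, "wx": 0, "wy": 0, "wz": 0}]'

```text
time: 5.78
tool_pos: [0.5871, 0.118, 0.0141]
eef_rot: [-0.001, -0.014, 1.0, -0.0]
wrist_force: [0.4, 0.8, 0.8]
grip_width: 0.0466
finger_force: 0.0
```

```bash
python3 w.py w4; python3 go.py 0.588 0.118 0.012 2.222; python3 - <<'E'
from h import *
D=np.load("w4.npz"); c=(D["K"],D["e"],D["R"]); d=D["d"]
for v in (217,222,226,232):
    row=d[v]; z=np.array([(c[1]+c[2]@(np.linalg.solve(c[0],[u,v,1.])*row[u])) for u in range(180,330,5)]); print(v,[f"{a[1]:.3f}/{a[2]:.3f}" for a in z])
E
```

```text
focus_knob [253. 221.] 0.68 [0.5878 0.1196 0.026 ]
focus_pod [251. 211.] 0.82 [0.5911 0.1183 0.    ]
t 5.97 pos [0.588  0.118  0.0153] yaw -3.114 F [-0.6 -0.7 -0. ]
shift mm [-0.  -0.   3.3] w [0.    0.001 0.947]
217 ['0.074/0.026', '0.077/0.026', '0.080/0.026', '0.083/0.024', '0.086/0.026', '0.089/0.025', '0.117/0.214', '0.097/0.036', '0.100/0.036', '0.103/0.036', '0.106/0.037', '0.109/0.036', '0.113/0.070', '0.115/0.070', '0.118/0.070', '0.120/0.070', '0.122/0.070', '0.127/0.036', '0.130/0.035', '0.132/0.037', '0.135/0.036', '0.138/0.036', '0.141/0.037', '0.146/0.027', '0.149/0.027', '0.152/0.026', '0.155/0.026', '0.158/0.026', '0.161/0.026', '0.165/0.025']
222 ['0.074/0.026', '0.077/0.026', '0.080/0.026', '0.083/0.027', '0.090/0.050', '0.093/0.049', '0.094/0.036', '0.097/0.037', '0.100/0.037', '0.103/0.036', '0.106/0.038', '0.109/0.037', '0.113/0.070', '0.115/0.070', '0.118/0.071', '0.120/0.071', '0.122/0.070', '0.127/0.036', '0.130/0.036', '0.133/0.035', '0.136/0.036', '0.139/0.036', '0.141/0.037', '0.146/0.027', '0.145/0.051', '0.148/0.051', '0.155/0.026', '0.159/0.026', '0.162/
[... 232 characters left out ...]
070', '0.118/0.070', '0.120/0.071', '0.123/0.070', '0.127/0.036', '0.130/0.036', '0.133/0.036', '0.136/0.036', '0.139/0.036', '0.142/0.037', '0.142/0.052', '0.144/0.056', '0.147/0.057', '0.150/0.056', '0.152/0.056', '0.155/0.056', '0.165/0.026']
232 ['0.083/0.066', '0.085/0.064', '0.087/0.064', '0.090/0.064', '0.092/0.064', '0.095/0.061', '0.096/0.052', '0.097/0.037', '0.100/0.036', '0.103/0.036', '0.106/0.036', '0.109/0.036', '0.113/0.069', '0.115/0.070', '0.118/0.071', '0.120/0.070', '0.123/0.069', '0.127/0.037', '0.130/0.036', '0.133/0.037', '0.136/0.036', '0.139/0.036', '0.142/0.036', '0.142/0.052', '0.144/0.061', '0.146/0.064', '0.148/0.064', '0.151/0.064', '0.153/0.064', '0.155/0.065']
```

View pics/w4.png

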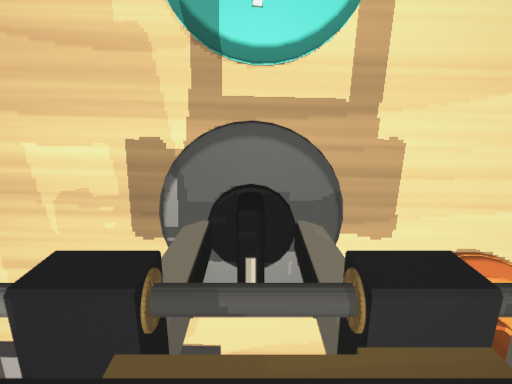

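Now the fingertips (z≈0.05) straddle the bar (top at z=0.07), with the knob at (252,222). I go 3 mm lower and close.

Emit:
apply_moves --plan '[{"claw": 0, "tx": 0, "ty": 0, "tz": 3, "wx": 0, "wy": 0, "wz": 0}, {"claw": 1, "tx": 0, "ty": 0, "tz": 3, "wx": 0, "wy": 0, "wz": 0}, {"claw": 1, "tx": 0, "ty": 0, "tz": 3, "wx": 0, "wy": 0, "wz": 0}, {"claw": 1, "tx": 0, "ty": 0, "tz": 3, "wx": 0, "wy": 0, "wz": 0}, {"claw": 1, "tx": 0, "ty": 0, "tz": 3, "wx": 0, "wy": 0, "wz": 0}]' --squeeze 15

```text
time: 6.6
tool_pos: [0.5877, 0.1168, 0.0121]
eef_rot: [-0.0, -0.014, 1.0, -0.001]
wrist_force: [-0.6, -3.3, 0.9]
grip_width: 0.0143
finger_force: 15.0
```

Emit:
apply_moves --plan '[{"claw": 1, "tx": 0, "ty": 0, "tz": 0, "wx": 0, "wy": 0, "wz": 0}, {"claw": 1, "tx": 0, "ty": 0, "tz": 0, "wx": 0, "wy": 0, "wz": 0}]'

```text
time: 6.85
tool_pos: [0.5878, 0.1168, 0.0121]
eef_rot: [0.0, -0.014, 1.0, -0.001]
wrist_force: [-0.1, -5.2, 0.8]
grip_width: 0.0137
finger_force: 15.0
```

Gripped at 14 mm. Now I turn +0.945 about tool z.

Emit:
apply_moves --plan '[{"claw": 1, "tx": 0, "ty": -0.8, "tz": 0, "wx": 0, "wy": 0, "wz": 0.12}, {"claw": 1, "tx": 0, "ty": -0.8, "tz": 0, "wx": 0, "wy": 0, "wz": 0.28}, {"claw": 1, "tx": 0, "ty": -0.8, "tz": 0, "wx": 0, "wy": 0, "wz": 0.44}, {"claw": 1, "tx": 0, "ty": -0.8, "tz": 0, "wx": 0, "wy": 0, "wz": 0.6}, {"claw": 1, "tx": 0, "ty": -0.8, "tz": 0, "wx": 0, "wy": 0, "wz": 0.75}]'

```text
time: 7.48
tool_pos: [0.5881, 0.1177, 0.012]
eef_rot: [0.0, 0.356, 0.934, 0.001]
wrist_force: [1.0, 1.1, 0.0]
grip_width: 0.0135
finger_force: 15.0
```

Emit:
apply_moves --plan '[{"claw": 1, "tx": 0, "ty": 0, "tz": 0, "wx": 0, "wy": 0, "wz": 0.12}, {"claw": 1, "tx": 0, "ty": 0, "tz": 0, "wx": 0, "wy": 0, "wz": 0.195}, {"claw": 1, "tx": 0, "ty": 0, "tz": 0, "wx": 0, "wy": 0, "wz": 0.195}, {"claw": 1, "tx": 0, "ty": 0, "tz": 0, "wx": 0, "wy": 0, "wz": 0.195}]'

```text
time: 7.98
tool_pos: [0.5883, 0.1178, 0.0121]
eef_rot: [0.0, 0.442, 0.897, 0.001]
wrist_force: [3.4, 2.5, -1.7]
grip_width: 0.0142
finger_force: 15.0
```

```bash
python3 go.py 0.588 0.117 0.012 2.222
```

```text
t 7.97 pos [0.5883 0.1178 0.0121] yaw 2.225 F [ 3.4  2.5 -1.7]
shift mm [-0.5 -0.7  0.1] w [0.002 0.    0.003]
```

Turned. I open (staying in place) and lift straight up, then measure.

Emit:
apply_moves --plan '[{"claw": 0, "tx": 0, "ty": 0, "tz": 0, "wx": 0, "wy": 0, "wz": 0}, {"claw": 0, "tx": 0, "ty": 0, "tz": 0, "wx": 0, "wy": 0, "wz": 0}, {"claw": 0, "tx": 0, "ty": 0, "tz": 0, "wx": 0, "wy": 0, "wz": 0}, {"claw": 0, "tx": 0, "ty": 0, "tz": 0, "wx": 0, "wy": 0, "wz": 0}, {"claw": 0, "tx": 0, "ty": 0, "tz": -20, "wx": 0, "wy": 0, "wz": 0}]'

```text
time: 8.6
tool_pos: [0.586, 0.1171, 0.0306]
eef_rot: [-0.002, 0.443, 0.897, -0.001]
wrist_force: [0.9, -0.9, -0.4]
grip_width: 0.0464
finger_force: 0.0
```

Emit:
apply_moves --plan '[{"claw": 0, "tx": 0, "ty": 0, "tz": -40, "wx": 0, "wy": 0, "wz": 0}, {"claw": 0, "tx": 0, "ty": 0, "tz": -90, "wx": 0, "wy": 0, "wz": 0}, {"claw": 0, "tx": 0, "ty": 0, "tz": -140, "wx": 0, "wy": 0, "wz": 0}, {"claw": 0, "tx": 0, "ty": 0, "tz": -140, "wx": 0, "wy": 0, "wz": 0}, {"claw": 0, "tx": 0, "ty": 0, "tz": -140, "wx": 0, "wy": 0, "wz": 0}]'

```text
time: 9.22
tool_pos: [0.5871, 0.1172, 0.1713]
eef_rot: [-0.0, 0.443, 0.897, -0.0]
wrist_force: [-0.4, 0.3, -0.5]
grip_width: 0.0467
finger_force: 0.0
```

```bash
python3 w.py w5; python3 m.py wrist .588 .118
python3 - <<'E'
import cv2
a=cv2.imread("pics/w5.png"); cv2.imwrite("pics/w5c.png",cv2.resize(a[80:260,160:350],None,fx=3,fy=3,interpolation=cv2.INTER_CUBIC))
E
```

```text
focus_knob [134.  75.] 0.8 [0.4329 0.1216 0.026 ]
focus_knob [416. 101.] 0.77 [0.6798 0.2793 0.026 ]
focus_knob [254. 171.] 0.59 [0.5914 0.117  0.026 ]
focus_pod [402. 104.] 0.9 [0.6797 0.2751 0.    ]
focus_pod [254. 165.] 0.86 [0.5899 0.1184 0.    ]
focus_pod [139.  76.] 0.74 [0.4299 0.1203 0.    ]
green_dot [254. 206.] 0.48 [0.6158 0.0844 0.026 ]
ellipse [254.6 164.7] [105.9 107.1] axis(outline) [0.5877 0.1216]
green [0.616  0.0807] r 0.0497 ang -0.965
red [0.6142 0.1557] r 0.0432 ang 0.91
bar top n 717 centre [0.5892 0.1192] ang -0.916 z 0.0697
white 1189 [0.6108 0.0959 0.0262] r 0.0345 ang -0.838
white 121 [0.5984 0.1074 0.0709] r 0.0178 ang -0.922
```

View pics/w5c.png

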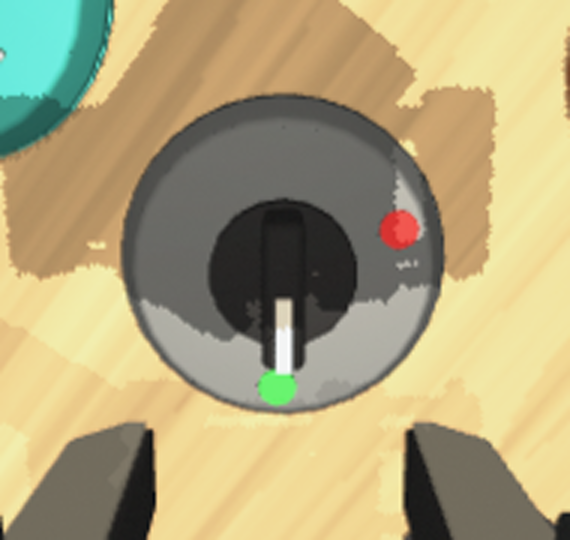

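The crop shows the pointer tip at (284,370) almost on the green dot (277,387), with the axis at (283,265). The bar is at −0.919 and green at about −0.957, so I correct by another 0.04 rad.

Emit:
apply_moves --plan '[{"claw": 0, "tx": 0, "ty": 0, "tz": 50, "wx": 0, "wy": 0, "wz": 0}, {"claw": 0, "tx": 0, "ty": 0, "tz": 95, "wx": 0, "wy": 0, "wz": 0}, {"claw": 0, "tx": 0, "ty": 0, "tz": 125, "wx": 0, "wy": 0, "wz": 0}, {"claw": 0, "tx": 0, "ty": 0, "tz": 140, "wx": 0, "wy": 0, "wz": 0}, {"claw": 0, "tx": 0, "ty": 0, "tz": 140, "wx": 0, "wy": 0, "wz": 0}]'

```text
time: 10.1
tool_pos: [0.5869, 0.1172, 0.0309]
eef_rot: [-0.001, 0.443, 0.897, -0.001]
wrist_force: [-0.0, 0.8, 0.2]
grip_width: 0.0463
finger_force: 0.0
```

Emit:
apply_moves --plan '[{"claw": 1, "tx": 0, "ty": 0, "tz": 0, "wx": 0, "wy": 0, "wz": 0}, {"claw": 1, "tx": 0, "ty": 0, "tz": 0, "wx": 0, "wy": 0, "wz": 0}, {"claw": 1, "tx": 0, "ty": 0, "tz": 0, "wx": 0, "wy": 0, "wz": 0}, {"claw": 1, "tx": 0, "ty": 0, "tz": 0, "wx": 0, "wy": 0, "wz": 0}, {"claw": 1, "tx": 0, "ty": 0, "tz": 0, "wx": 0, "wy": 0, "wz": 0}]'

```text
time: 10.72
tool_pos: [0.5884, 0.1175, 0.0326]
eef_rot: [0.001, 0.443, 0.897, 0.001]
wrist_force: [0.7, 0.9, 2.6]
grip_width: 0.0139
finger_force: 15.0
```

Emit:
apply_moves --plan '[{"claw": 1, "tx": 0, "ty": 0, "tz": 0, "wx": 0, "wy": 0, "wz": 0.02}, {"claw": 1, "tx": 0, "ty": 0, "tz": 0, "wx": 0, "wy": 0, "wz": 0.04}, {"claw": 1, "tx": 0, "ty": 0, "tz": 0, "wx": 0, "wy": 0, "wz": 0.04}, {"claw": 1, "tx": 0, "ty": 0, "tz": 0, "wx": 0, "wy": 0, "wz": 0.04}]'

```text
time: 11.22
tool_pos: [0.5885, 0.1175, 0.0326]
eef_rot: [0.001, 0.461, 0.887, 0.001]
wrist_force: [1.3, 2.4, 5.2]
grip_width: 0.0132
finger_force: 15.0
```

Emit:
apply_moves --plan '[{"claw": 0, "tx": 0, "ty": 0, "tz": 0, "wx": 0, "wy": 0, "wz": 0}, {"claw": 0, "tx": 0, "ty": 0, "tz": 0, "wx": 0, "wy": 0, "wz": 0}, {"claw": 0, "tx": 0, "ty": 0, "tz": 0, "wx": 0, "wy": 0, "wz": 0}, {"claw": 0, "tx": 0, "ty": 0, "tz": 0, "wx": 0, "wy": 0, "wz": 0}, {"claw": 0, "tx": 0, "ty": 0, "tz": -20, "wx": 0, "wy": 0, "wz": 0}]'

```text
time: 11.85
tool_pos: [0.586, 0.1171, 0.0504]
eef_rot: [-0.002, 0.461, 0.887, -0.001]
wrist_force: [0.0, -0.2, 1.1]
grip_width: 0.0461
finger_force: 0.0
```

Emit:
apply_moves --plan '[{"claw": 0, "tx": 0, "ty": 0, "tz": -40, "wx": 0, "wy": 0, "wz": 0}, {"claw": 0, "tx": 0, "ty": 0, "tz": -90, "wx": 0, "wy": 0, "wz": 0}, {"claw": 0, "tx": 0, "ty": 0, "tz": -140, "wx": 0, "wy": 0, "wz": 0}, {"claw": 0, "tx": 0, "ty": 0, "tz": -140, "wx": 0, "wy": 0, "wz": 0}, {"claw": 0, "tx": 0, "ty": 0, "tz": -140, "wx": 0, "wy": 0, "wz": 0}]'

```text
time: 12.48
tool_pos: [0.5871, 0.1172, 0.1913]
eef_rot: [-0.0, 0.461, 0.887, -0.0]
wrist_force: [0.0, 0.4, -0.8]
grip_width: 0.0466
finger_force: 0.0
```

```bash
python3 w.py w6; python3 m.py wrist .588 .118
python3 - <<'E'
import cv2
a=cv2.imread("pics/w6.png"); cv2.imwrite("pics/w6c.png",cv2.resize(a[80:260,160:350],None,fx=3,fy=3,interpolation=cv2.INTER_CUBIC))
E
```

```text
focus_knob [402.  99.] 0.96 [0.6802 0.2734 0.026 ]
focus_knob [137.  82.] 0.9 [0.433  0.1217 0.026 ]
focus_knob [257. 162.] 0.61 [0.5904 0.1235 0.026 ]
focus_pod [253. 161.] 0.84 [0.5891 0.1179 0.    ]
focus_pod [143.  80.] 0.8 [0.4297 0.1225 0.    ]
focus_pod [391.  94.] 0.55 [0.675  0.2771 0.    ]
green_dot [253. 203.] 0.6 [0.6154 0.0803 0.026 ]
ellipse [254.6 161.4] [100.8 101.7] axis(outline) [0.5879 0.1215]
green [0.6159 0.081 ] r 0.0492 ang -0.967
red [0.6143 0.1558] r 0.0432 ang 0.914
bar top n 658 centre [0.5892 0.1192] ang -0.954 z 0.0696
white 1156 [0.6101 0.0958 0.0262] r 0.034 ang -0.86
white 109 [0.5976 0.1079 0.0709] r 0.0167 ang -0.955
```

View pics/w6c.png

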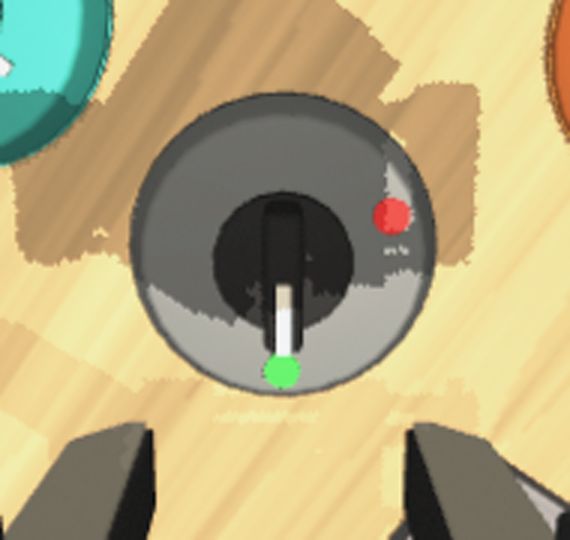

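The crop shows the bar and pointer tip (284,350), the green dot (282,371) and the axis (283,260) in line. Bar −0.954, green −0.96. The gripper is clear, so I hand in.

```bash
python3 -c "
from plant import r
print(r.finish_job())"
```

```text
the job is handed in; nothing more can be done
None
```

The black knob on the grey focus pod now points at the green dot, within about 0.01 rad in the last wrist picture. I let it go, raised the gripper clear, did not touch the blue dimmer knob, and handed the job in after about 13 s of the 32 s allowed.

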